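Clamp the power module in the test fixture

ROBOT

A 6-joint arm with a two-finger parallel gripper is mounted at the origin on the work surface. World frame = base frame: x ahead of the robot, y to its left, z up, the work surface at z = 0. Lengths are in m, angles in rad, forces in N, time in s.
With the tool pointing down it reaches from about 0.35 to 0.925 m from the base axis. Payload 6.4 kg.
Tool frame: the origin (TCP) lies midway between the tips of the shut fingers; the grasp point (between the pads) lies 19 mm behind it; z points along the fingers, y is the line along which they close (so a half turn about z gives the same grasp; the last joint's range is limited). The gripper opens to 94 mm and grips with 3 to 60 N. Pads are 16 mm wide; open, the fingers measure 119 mm over their backs; the gripper's body (75 mm by 177 mm) begins 78 mm behind the grasp point.
Start: joints at [0.981, 0.245, 1.558, -0, 1.339, -0.174], TCP at [0.263, 0.595, 0.205] pointing down, gripper open.
Joint ranges: [-3.13, 3.13], [-1.02, 2.26], [0.13, 2.54], [-0.95, 4.09], [0.21, 2.88], [-2.74, 2.74]. Speed limits (rad/s): [2.57, 2.57, 3.14, 3.14, 3.14, 3.14].

INTERFACE

Orientations are given as a unit quaternion [x, y, z, w].
In Python, from station import manip gives the robot as it stands. The module is installed in compiled form; this text tells all that it offers.
- The arm moves only by the shell command python3 -m handwheel 'ROWS' [OPENING]. ROWS is JSON, a list of rows, each a list of 4 numbers: the shift along the world's x, y, z scaled (see below), then the turn about the world's z scaled (see below). A call has 1 to 20 rows; each row is the pose to reach, as a shift and turn from the pose commanded when the call began; what a row does not reach only later rows make up. The controller multiplies each number of a shift by 0.8 m and each number of a turn by pi/4 rad. A row lasts 1/12 s, in which the tool goes at most 41.7 mm and 7.16 degrees, less where a joint would pass 70% of its speed; a pose out of reach is approached as far as the arm can. A call with a number of a shift or a turn outside -1 to 1 is refused whole. A call with a gripper value outside its range is refused whole. OPENING is the opening, from -1 (shut) to 1 (fully open), set as the call begins (- or left out, the last holds). The fingers move at their own pace and stop on an object; the grip force is fixed at half the most. Time passes only in rows, so rows that repeat a pose let the fingers close. It gives the time, the measured TCP pose, the force, the opening and the grip force at its end, in the units of the state.
- manip.get_obs(): the state, without advancing time (a new reading comes with each control period).
- manip.read_camera(name): name is "scene" or "top" or "wrist"; returns a dict with "color" (480x640x3 uint8, blue, green, red), "fov_y" (degrees; the focal length in pixels is half the picture's height over the tangent of half this angle, whatever the lens; pixels are square), "cx", "cy" (the principal point, pixels), "pose" (4x4, takes a point from camera to world coordinates); the wrist camera has in their place "tool_from_camera" (4x4, takes a point from camera to tool coordinates, whose origin is the TCP and whose axes are the flange's). Camera axes: x right, y down, z forward; pixel columns grow to the right and rows downward; lengths in m; the calibration is good to about 2 mm. A picture is of the moment at which its call begins: read the wrist's pose just before it. There is no depth.
- manip.close_job(): hands the job in; it is judged then, once.
Trained networks look in a picture, given as the dict that the camera call returned (one of the last four; its "shot" number tells which), for a name from the list of things; names that differ only in an ending like _2 or _b are one class to them, and where a whole thing is asked for, a point or a joint stands for the part that bears it (a point fixed in the world has none). Each returns a list of dicts, best first, with "score" (0 to 1); they miss things now and then, are a little off and sometimes report something else, mostly with a low value. They report only what shows in the picture. A call takes as long as a camera call. They do not tell look-alikes from the thing itself.
- manip.spot_in(picture, query): "box" ([left, top, right, bottom] in pixels, round what is visible of it).
- manip.landmark_of(picture, query): "location" ([column, row] in pixels: a listed point, or the origin of a listed thing).
The state is a dict: "clock": time; "joint_positions": joint angles; "joint_vel": joint speeds; "effort": joint torques, N m; "tool_pos": TCP position; "ee_rot": TCP orientation; "wrist_force": force on the tool from outside, world axes, zero at the start; "wrist_torque": the same for the moment, N m; "finger_gap": finger opening in m; "grip_force": force on a finger pad.
Only numpy, scipy, OpenCV 4.12 (cv2) and the standard library are available. Lean on these libraries where they do the work, as an engineer would, in place of code of your own. Each camera call takes 0.05 s, during which the arm holds its last target. There are 200 camera calls.

TASK

Draw the steel stop pin up out of its bore in the clamp fixture and park it in the open-sided notch of the steel stand, hanging by its collar with the shank well inside the notch. Then swing the raised clamp lever over and down, fully shut above the module. Leave the module in its nest, and do not shove or upset the other things on the bench.

Things in the scene. Friction and masses are not known exactly. Their poses are not given: they have to be found in the camera images.
- fixture: Aluminium clamp fixture screwed down. Origin: centre underside, on the bench; x lengthways, y across, z up. Base x -50 to +120 mm, 120 mm wide, 15 thick; bore block x -100 to -50, 100 wide, top at 45 mm, with upright 14 mm bore at x = -75, y = 0. Two 34 x 10 mm hinge cheeks at x = 95, y = +-21, top at 80 mm. Between them a nest with 8 mm lips holds the module.
- lever (a joint): Clamp lever angle, rad: 0 = fully shut (level above the module, pointing to the fixture's -x), grows as it is raised, 1.57 = upright, stop at 1.85; starts between 1.1 and 1.65. Stiff hinge: stays where left, takes 0.5 N m to turn (3.5 N at 150 mm from the hinge). With the pin in the bore it cannot come fully down.
- lever_hinge (a point): Centre of the lever's hinge, at x = 95, y = 0, z = 62 mm in the fixture's frame; the hinge axis is the fixture's y axis.
- lever_end (a point): Free end of the lever, on its centre line, 200 mm from the hinge. The lever is a steel bar 24 mm wide and 12 thick; its last 75 mm is a black grip 28 mm wide and 18 thick. A rubber pad under it, 85 mm from the hinge, comes down to 1 mm above the module.
- pin: Loose steel stop pin, 93 mm long, about 120 g, upright in the bore at the start. Origin: centre of its collar's underside (45 mm above the bench at the start, collar on the block), z along the pin to its head. Shank 12 mm diameter, 42 mm long below the origin; collar 30 mm diameter, 6 thick; above it a round grip 20 mm diameter from z = 6 to 51 mm.
- stand: Steel notch stand screwed down. Origin: centre underside; foot 90 (x) by 80 by 10 mm; a post at x = 34 mm carries a level fork plate, x -37 to +47 mm, 60 wide, 8 thick, top 80 mm above the bench. A notch 16 mm wide, cut right through, runs from the plate's open edge at x = -37 to its closed end at x = +1 mm; it is open above, below and to -x.
- notch (a point): Parking point in the notch, on the plate's top face (80 mm above the bench), 9 mm before the closed end and 29 mm inside the open edge; axes as the stand's: x into the notch. The parked pin's origin belongs here.
- module: Loose power module in the nest, black base with aluminium fins, 80 by 70 by 25 mm, 250 g. Origin: centre of its underside, 15 mm above the bench. Leave it.
- bottle: Loose white bottle with black cap, 52 mm diameter, 170 mm tall, standing close to the bore block on the fixture's +y side. Origin: centre of its underside. Leave it.
- jar: Loose amber glass jar, 60 mm diameter, 75 mm tall, on the fixture's -y side. Origin: centre of its underside. Leave it.
- case: Loose yellow instrument case, 60 by 70 by 100 mm, with a carrying handle up to 119 mm. Origin: centre of its underside. It stands where the stand does not: left or right. Leave it.
- meter: Loose grey multimeter lying flat, 180 (x) by 85 by 35 mm. Origin: centre of its underside. Leave it.
- spool: Loose grey solder spool standing on end, 64 mm diameter, 46 mm high, just behind the hinge (fixture +x side). Origin: centre of its underside. Leave it.
- screwdriver: Loose screwdriver, 190 mm long, lying along its x (handle to -x), far right on the bench. Origin near its middle, on the bench. Leave it.
- pot: Loose dark steel cup, 72 mm diameter, 50 mm high, just behind the stand (its +x side). Origin: centre of its underside. Leave it.
Things that resemble listed ones, but are neither listed nor needed, are in the scene too. Several things have the shape of the pin; the one meant has the colours described above. There is more than one size of the module; the one meant has the size given above.

How it is judged:
By the outcome, as a careful person would: the job done as asked, in the order asked, and still so for the second after the job is handed in, with the robot touching nothing.
It also fails if it takes over 61 s, if anything falls off the work surface, if the arm or the gripper's body presses on something with over 40 N, if the wrist force passes 120 N, or if a joint passes its speed limit or range.

## Working session

There is one attempt and no reset: what is moved stays moved. The work goes in short steps, Python scripts to look and compute and a shell command to move; the robot and the scene stay as the last step left them, time stands still between calls to the robot, and variables do not carry over. Pictures are saved under pics/ and viewed, at most 10 in all, crops included, and the job is handed in when it is done.

```bash
mkdir -p pics; cat > h.py <<'E'
import numpy as np, cv2
from station import manip
from scipy.spatial.transform import Rotation as R
def cam(name):
    o=manip.get_obs(); p=manip.read_camera(name)
    if name=="wrist":
        T=np.eye(4); T[:3,:3]=R.from_quat(o["ee_rot"]).as_matrix(); T[:3,3]=o["tool_pos"]
        p["P"]=T@np.array(p["tool_from_camera"])
    else: p["P"]=np.array(p["pose"])
    p["f"]=240/np.tan(np.radians(p["fov_y"])/2)
    return p
def ray(p,uv):
    d=np.array([(uv[0]-p["cx"])/p["f"],(uv[1]-p["cy"])/p["f"],1.])
    return p["P"][:3,3], p["P"][:3,:3]@d
def atz(p,uv,z):
    o,d=ray(p,uv); return o+d*(z-o[2])/d[2]
def proj(p,X):
    q=np.linalg.inv(p["P"])@np.append(X,1); return q[:2]/q[2]*p["f"]+[p["cx"],p["cy"]]
def tri(a,ua,b,ub):
    o1,d1=ray(a,ua);o2,d2=ray(b,ub);d1=d1/np.linalg.norm(d1);d2=d2/np.linalg.norm(d2)
    s=np.linalg.lstsq(np.c_[d1,-d2],o2-o1,rcond=None)[0]
    x,y=o1+s[0]*d1,o2+s[1]*d2
    return (x+y)/2,np.linalg.norm(x-y)
E
cat > a.py <<'E'
from h import *
np.set_printoptions(precision=3,suppress=True)
o=manip.get_obs(); print(o["clock"],o["tool_pos"],o["ee_rot"],o["finger_gap"])
Z=dict(fixture=0,lever_hinge=.062,pin=.045,stand=0,notch=.08,module=.015,bottle=0,jar=0,case=0,meter=0,spool=0,screwdriver=0,pot=0,lever_end=None)
for n in ["scene","top"]:
    p=cam(n); cv2.imwrite(f"pics/{n}0.png",p["color"]); print(n,p["P"][:3,3],p["P"][:3,2],p["f"])
    for q,z in Z.items():
        for r in manip.landmark_of(p,q)[:3]:
            if r["score"]>.2: print(q,round(r["score"],2),np.round(r["location"],1),atz(p,r["location"],z) if z is not None else "")
E
python3 a.py
```

```text
0.0 [0.262 0.594 0.204] [ 0.206  0.978 -0.001 -0.   ] 0.09394308973463779
scene [1.102 0.272 0.722] [-0.584 -0.331 -0.741] 443.51351108276896
fixture 0.98 [332.8 240. ] [ 0.541 -0.019  0.   ]
lever_hinge 0.71 [296.9 239.8] [ 0.623 -0.057  0.062]
pin 0.76 [400.8 192.4] [0.379 0.067 0.045]
pin 0.72 [359.6 209.5] [0.471 0.009 0.045]
pin 0.56 [378.3 183.7] [0.376 0.01  0.045]
stand 0.73 [508.6 267.9] [0.437 0.331 0.   ]
notch 0.27 [464.1 367.9] [0.737 0.311 0.08 ]
module 0.81 [302.6 344.8] [0.793 0.055 0.015]
module 0.71 [319.4 174.8] [ 0.382 -0.141  0.015]
module 0.67 [335.6 232.9] [ 0.532 -0.017  0.015]
bottle 0.86 [400.7 263.5] [0.531 0.134 0.   ]
bottle 0.5 [295.9 242.3] [ 0.585 -0.086  0.   ]
jar 0.7 [303.7 207.4] [ 0.485 -0.125  0.   ]
jar 0.7 [184.7 237.6] [ 0.689 -0.306  0.   ]
case 0.84 [234.4 166.5] [ 0.441 -0.356  0.   ]
meter 0.74 [400.5 266. ] [0.538 0.136 0.   ]
meter 0.68 [462.8 367.9] [0.693 0.314 0.   ]
spool 0.87 [255.  281.8] [ 0.713 -0.103  0.   ]
screwdriver 0.6 [181.  238.7] [ 0.695 -0.311  0.   ]
screwdriver 0.39 [332.  240.3] [ 0.543 -0.02   0.   ]
pot 0.83 [522.7
[... 473 characters left out ...]
.341 0.   ]
notch 0.76 [148.6 293.3] [0.433 0.334 0.08 ]
module 0.89 [280.2 153.1] [0.783 0.06  0.015]
module 0.73 [359.2 327.8] [ 0.365 -0.133  0.015]
module 0.64 [303.6 255.6] [ 0.531 -0.002  0.015]
bottle 0.83 [245.7 257.1] [0.527 0.136 0.   ]
jar 0.93 [356.  273.5] [ 0.492 -0.127  0.   ]
jar 0.54 [295.4 279.7] [0.475 0.017 0.   ]
meter 0.95 [176.9 188.5] [0.692 0.311 0.   ]
meter 0.66 [323.8 214.2] [ 0.635 -0.049  0.   ]
spool 0.98 [345.1 185.2] [ 0.709 -0.1    0.   ]
spool 0.57 [157.2 295.5] [0.432 0.34  0.   ]
screwdriver 0.74 [433.2 196.6] [ 0.684 -0.316  0.   ]
screwdriver 0.52 [451.6 300.9] [ 0.431 -0.353  0.   ]
pot 0.9 [140.9 246.9] [0.547 0.387 0.   ]
lever_end 0.79 [325.4 201.8]
```

View pics/scene0.png

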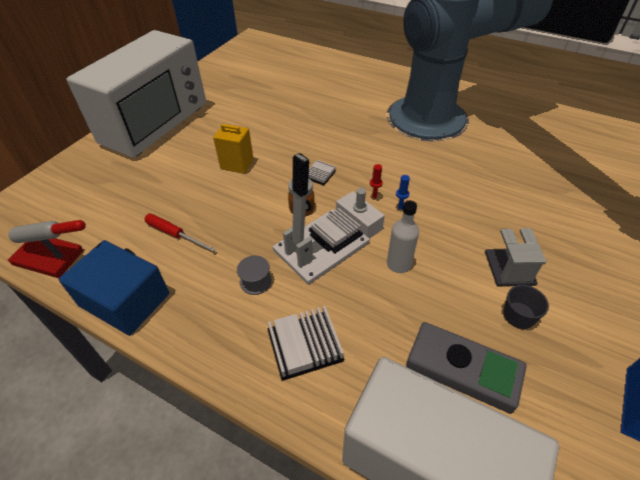

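View pics/top0.png

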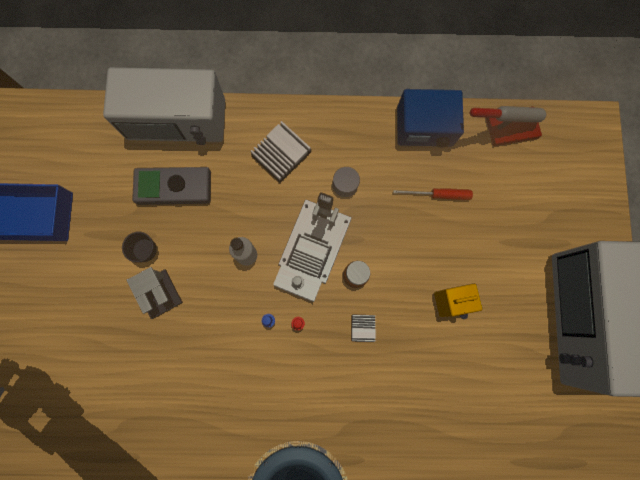

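Candidates for the pin: steel at scene (361,203) / top (297,283) in the bore; red at scene (377,180); blue at (403,190). The steel one in the bore fits the description. The module is the middle-sized one in the nest (scene (336,230)). Next I'll look at crops to confirm and to get the stand's axes.

```bash
python3 - <<'E'
import cv2,numpy as np
t=cv2.imread("pics/top0.png");s=cv2.imread("pics/scene0.png")
f=lambda a,x,y,w,h:cv2.resize(a[y:y+h,x:x+w],(400,300),interpolation=cv2.INTER_CUBIC)
cv2.imwrite("pics/c1.png",np.vstack([np.hstack([f(t,115,255,80,60),f(t,260,240,80,60)]),np.hstack([f(s,474,220,80,60),f(s,320,165,100,75)])]))
E
```

```text
(no output)
```

View pics/c1.png

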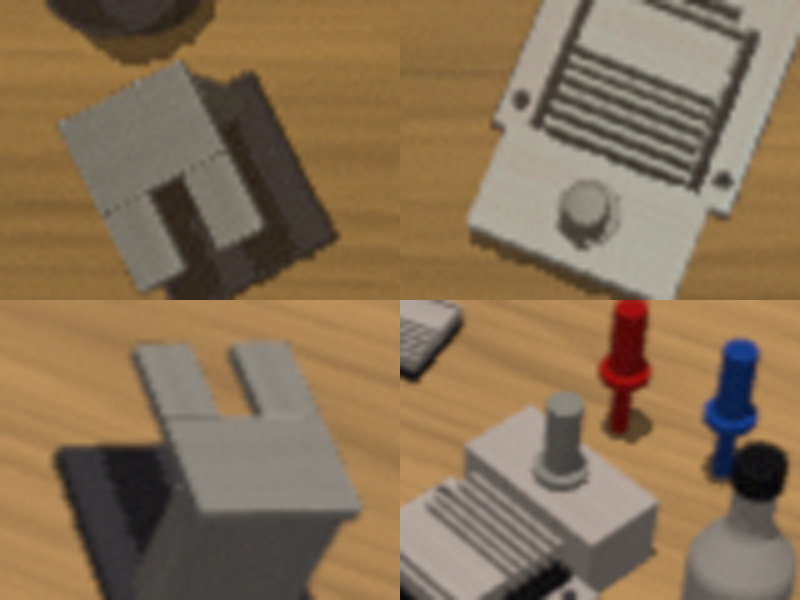

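The crop confirms the steel pin in the bore (the red and blue pins stand beside the block). It also shows the stand's notch opening toward the robot, lower right in the top view.

```bash
python3 - <<'E'
from h import *
np.set_printoptions(precision=4,suppress=True)
t=cam("top");s=cam("scene")
T={"c1":(151.6,267.4),"c2":(127,279.8),"o2":(144,313.4),"o1":(167.8,299.4),"ne":(148.3,291.9),"nm":(155.2,307)}
S={"c2":(545.6,262),"c1":(515,262.4),"o1":(501,229),"o2":(532,228.6),"ne":(521.6,243.2),"nm":(516,229)}
for k in T: print(k,atz(t,T[k],.08),atz(s,S[k],.08),tri(t,T[k],s,S[k]))
print("head",atz(t,(297.4,279.4),.096),atz(s,(361,189.5),.096),tri(t,(297.4,279.4),s,(361,189.5)))
# lever end tops: lever angle
print("lever end",tri(t,manip.landmark_of(t,"lever_end")[0]["location"],s,manip.landmark_of(s,"lever_end")[0]["location"]))
print("hinge",tri(t,manip.landmark_of(t,"lever_hinge")[0]["location"],s,manip.landmark_of(s,"lever_hinge")[0]["location"]))
for c in (t,s): print([ (r["box"],round(r["score"],2)) for r in manip.spot_in(c,"lever_end")[:2]])
E
```

```text
c1 [0.4895 0.3315 0.08  ] [0.4928 0.3321 0.08  ] (array([0.4899, 0.3324, 0.077 ]), np.float64(9.600524554083171e-05))
c2 [0.4613 0.3832 0.08  ] [0.4652 0.3809 0.08  ] (array([0.4617, 0.3827, 0.0772]), np.float64(0.0028453485480169844))
o2 [0.3892 0.3405 0.08  ] [0.3917 0.342  0.08  ] (array([0.3891, 0.3418, 0.0774]), np.float64(0.000875470072072421))
o1 [0.4202 0.2912 0.08  ] [0.4215 0.2892 0.08  ] (array([0.4204, 0.2902, 0.0795]), np.float64(0.0021673029859229447))
ne [0.4357 0.3347 0.08  ] [0.4398 0.3325 0.08  ] (array([0.4361, 0.3341, 0.0772]), np.float64(0.002910534737088129))
nm [0.4033 0.3173 0.08  ] [0.4076 0.3149 0.08  ] (array([0.4037, 0.3166, 0.0772]), np.float64(0.0032268907625240123))
head [0.4673 0.0096 0.096 ] [0.4644 0.0059 0.096 ] (array([0.4674, 0.0084, 0.0994]), np.float64(0.0023483402576516313))
lever end (array([ 0.6058, -0.0423,  0.2635]), np.float64(0.012596132237326401))
hinge (array([ 0.6223, -0.0501,  0.0658]), np.float64(0.018871541853392654))
[([317.8, 193.0, 332.9, 221.7], 0.75)]
[([291.5, 153.0, 311.3, 246.5], 0.6)]
```

```bash
python3 -m handwheel '[[0.255,-0.732,0.06,-1],[0.255,-0.732,0.06,-1],[0.255,-0.732,0.06,-1],[0.255,-0.732,0.06,-1],[0.255,-0.732,0.06,-1],[0.255,-0.732,0.06,-1],[0.255,-0.732,0.06,-1],[0.255,-0.732,0.06,-1],[0.255,-0.732,0.06,-1],[0.255,-0.732,0.06,-1],[0.255,-0.732,0.06,-1],[0.255,-0.732,0.06,-1],[0.255,-0.732,0.06,-1],[0.255,-0.732,0.06,-1],[0.255,-0.732,0.06,-1],[0.255,-0.732,0.06,-1],[0.255,-0.732,0.06,-1],[0.255,-0.732,0.06,-1],[0.255,-0.732,0.06,-1],[0.255,-0.732,0.06,-1]]' 0.2
python3 - <<'E'
from h import *
np.set_printoptions(precision=4,suppress=True)
p=cam("wrist"); cv2.imwrite("pics/w1.png",p["color"]); print(p["P"],p["f"],proj(p,[.466,.008,.096]))
for q,z in [("pin",.045),("fixture",0),("lever_hinge",.062)]:
  print(q,[(round(r["score"],2),r["location"],atz(p,r["location"],z)) for r in manip.landmark_of(p,q)[:2]])
print(manip.spot_in(p,"pin")[:2])
E
```

```text
clock: 3.57
tool_pos: [0.4662, 0.0103, 0.2533]
ee_rot: [0.564, 0.826, 0.0, -0.0]
wrist_force: [-0.7, 0.2, -0.2]
finger_gap: 0.0561
grip_force: 0.0
[[ 0.9316  0.3503  0.0972  0.4379]
 [ 0.3636 -0.8972 -0.2505  0.0842]
 [-0.0006  0.2687 -0.9632  0.432 ]
 [ 0.      0.      0.      1.    ]] 407.0370726224752 [318.9411 221.96  ]
pin [(0.82, [319.9, 208.9], array([0.4664, 0.0089, 0.045 ])), (0.8, [230.9, 177.7], array([0.3768, 0.0063, 0.045 ]))]
fixture []
lever_hinge [(0.59, [445.9, 326.9], array([ 0.6272, -0.0544,  0.062 ]))]
[{'box': [305.5, 195.1, 335.8, 231.0], 'score': 0.93}, {'box': [242.1, 93.3, 276.6, 128.9], 'score': 0.89}]
```

View pics/w1.png

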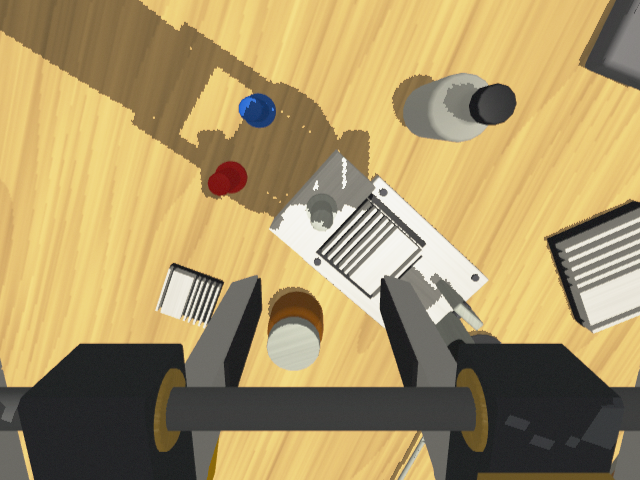

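The wrist view agrees: steel pin at (320,209) in the bore, at (0.466, 0.009), with the red and blue pins clear at upper left. Now I'll descend and grip.

```bash
python3 -m handwheel '[[0,0,-0.05,0],[0,0,-0.1,0],[0,0,-0.15,0],[0,0,-0.2,0],[0,0,-0.23,0],[0,0,-0.24,0],[0,0,-0.24,0],[0,0,-0.24,0]]' 
python3 -m handwheel '[[0,0,0,0],[0,0,0,0],[0,0,0,0],[0,0,0,0],[0,0,0,0],[0,0,0,0],[0,0,0,0],[0,0,0,0]]' -1
```

```text
clock: 4.48
tool_pos: [0.4675, 0.0089, 0.0626]
ee_rot: [0.565, 0.825, 0.0, 0.001]
wrist_force: [0.5, 0.0, 0.1]
finger_gap: 0.056
grip_force: 0.0
clock: 5.15
tool_pos: [0.4669, 0.009, 0.0618]
ee_rot: [0.565, 0.825, 0.0, 0.0]
wrist_force: [-0.3, 1.5, 2.0]
finger_gap: 0.0196
grip_force: 30.0
```

```bash
python3 -m handwheel '[[0,0,0.02,0],[0,0,0.04,0],[0,0,0.06,0],[0,0,0.08,0],[0,0,0.094,0],[0,0,0.094,0],[0,0,0.094,0]]' 
python3 -m handwheel '[[-0.012,0.04,0,0],[-0.024,0.08,0,0],[-0.036,0.12,0,0],[-0.048,0.16,0,0],[-0.06,0.2,0,0],[-0.072,0.24,0,0],[-0.084,0.28,0,0],[-0.096,0.32,0,0],[-0.108,0.35,0,0],[-0.112,0.364,0,0],[-0.112,0.364,0,0],[-0.112,0.364,0,0],[-0.112,0.364,0,0]]' 
python3 - <<'E'
from h import *
np.set_printoptions(precision=4,suppress=True)
t=cam("top");s=cam("scene");p=cam("wrist")
for n,c in (("t",t),("s",s),("w",p)):
  cv2.imwrite(f"pics/p2{n}.png",c["color"])
  for q in ("pin","notch"): print(n,q,[(round(r["score"],2),np.round(r["location"],1),atz(c,r["location"],.08 if q=="notch" else .12)) for r in manip.landmark_of(c,q)[:3]])
f=lambda a,x,y,w,h:cv2.resize(a[y:y+h,x:x+w],(400,300),interpolation=cv2.INTER_CUBIC)
cv2.imwrite("pics/c2.png",np.vstack([cv2.resize(p["color"],(800,600))[:, :],])if 0 else np.hstack([f(p["color"],160,120,320,240),f(s["color"],450,190,120,90)]))
E
```

```text
clock: 5.73
tool_pos: [0.4665, 0.009, 0.1365]
ee_rot: [0.565, 0.825, 0.0, 0.0]
wrist_force: [-0.7, 0.3, -2.2]
finger_gap: 0.0194
grip_force: 30.0
clock: 6.82
tool_pos: [0.3771, 0.2992, 0.136]
ee_rot: [0.566, 0.825, -0.001, -0.0]
wrist_force: [-0.1, -0.2, -1.1]
finger_gap: 0.0199
grip_force: 30.0
t pin [(0.63, array([294.2, 322.6]), array([0.375 , 0.0137, 0.12  ])), (0.54, array([266.3, 323.3]), array([0.3726, 0.0717, 0.12  ])), (0.42, array([152.5, 318.2]), array([0.3792, 0.3086, 0.12  ]))]
t notch [(0.97, array([151.1, 294. ]), array([0.4313, 0.3283, 0.08  ])), (0.62, array([319.9, 213.1]), array([ 0.6191, -0.0375,  0.08  ]))]
s pin [(0.69, array([377. , 185.9]), array([0.4638, 0.0398, 0.12  ])), (0.65, array([517.5, 205.7]), array([0.3877, 0.3009, 0.12  ])), (0.61, array([403. , 194.1]), array([0.4616, 0.0951, 0.12  ]))]
s notch [(0.63, array([520.3, 238.6]), array([0.4291, 0.3277, 0.08  ]))]
w pin [(0.66, array([319.7, 282.4]), array([0.3773, 0.2991, 0.12  ]))]
w notch [(0.76, array([423.4, 242.9]), array([0.4321, 0.3302, 0.08  ]))]
```

View pics/c2.png

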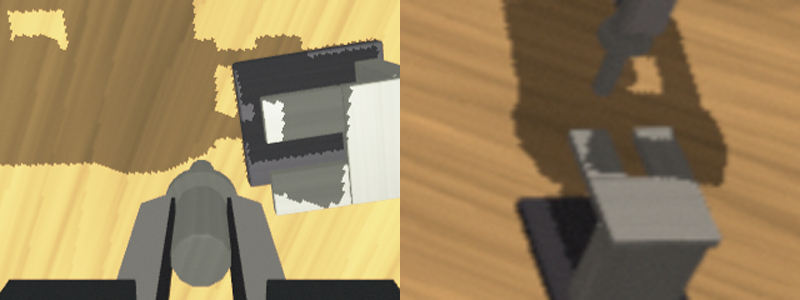

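The pin hangs straight in the fingers, level with the notch mouth and about 60 mm outside it. I'll zoom into the wrist view for the notch edges.

```bash
python3 - <<'E'
import cv2
a=cv2.imread("pics/p2w.png")[175:325,340:540]
cv2.imwrite("pics/c3.png",cv2.resize(a,(800,600),interpolation=cv2.INTER_CUBIC))
E
```

```text
(no output)
```

View pics/c3.png

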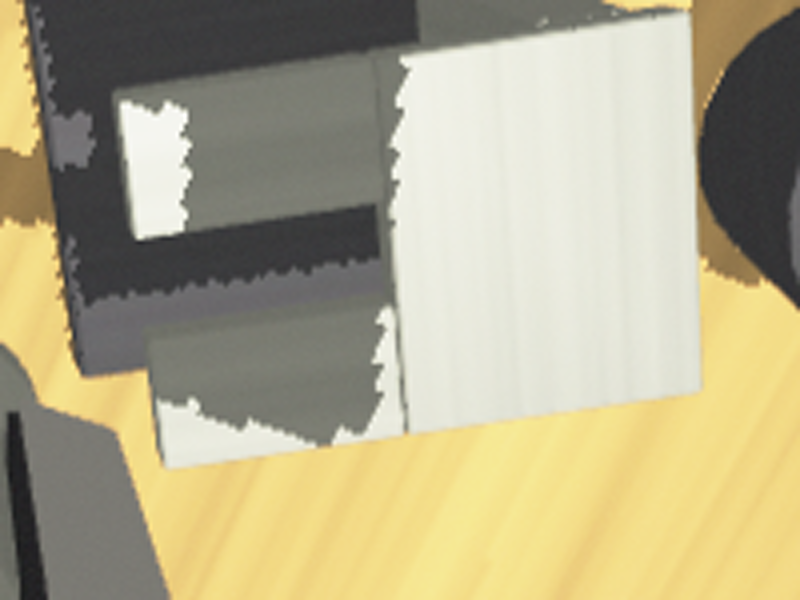

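The crop shows the tine edges bounding the notch: inner corners at (138,240)/(153,330), closed end at x≈380.

```bash
python3 - <<'E'
from h import *
np.set_printoptions(precision=4,suppress=True)
p=cam("wrist")
C=dict(o2=(122,95),o1=(165,467),c2=(688,10),c1=(702,390),m2=(138,240),m1=(153,330),e2=(380,203),e1=(387,294))
W={k:atz(p,(v[0]/4+340,v[1]/4+175),.08)[:2] for k,v in C.items()}
M=dict(o2=(-37,30),o1=(-37,-30),c2=(47,30),c1=(47,-30),m2=(-37,8),m1=(-37,-8),e2=(1,8),e1=(1,-8))
A=np.array([M[k] for k in C])/1e3; B=np.array([W[k] for k in C])
ca,cb=A.mean(0),B.mean(0); H=(A-ca).T@(B-cb)
th=np.arctan2(H[0,1]-H[1,0],H[0,0]+H[1,1]); r=np.array([[np.cos(th),-np.sin(th)],[np.sin(th),np.cos(th)]])
t=cb-r@ca; print(np.degrees(th),"notch",t+r@[-.008,0]); print((B-(A@r.T+t))*1e3)
# shank bottom / collar in wrist: predicted vs detected
print(manip.get_obs()["tool_pos"],manip.get_obs()["ee_rot"])
for z in (.096-.02,.12): print(proj(p,[.3771,.2992,z]))
E
```

```text
29.941554843917324 notch [0.4308 0.3329]
[[ 1.0443  0.0527]
 [ 0.3779  0.3721]
 [-0.462  -0.964 ]
 [-0.4393  0.036 ]
 [ 0.9266 -0.2826]
 [ 0.6789  1.3275]
 [-0.6283 -0.9674]
 [-1.4981  0.4257]]
[0.3771 0.3001 0.1367] [0.5653 0.8249 0.     0.    ]
[319.3975 256.4823]
[319.1566 283.5515]
```

```bash
python3 -m handwheel '[[-0.001,0.002,-0.015,0],[-0.001,0.002,-0.03,0],[-0.001,0.002,-0.045,0],[-0.001,0.002,-0.045,0],[-0.001,0.002,-0.045,0]]' 
python3 -m handwheel '[[0.01,0.006,0,0],[0.02,0.012,0,0],[0.03,0.0175,0,0],[0.037,0.0215,0,0],[0.044,0.0255,0,0],[0.048,0.028,0,0],[0.048,0.028,0,0],[0.048,0.028,0,0]]' 
python3 - <<'E'
from h import *
np.set_printoptions(precision=4,suppress=True)
o=manip.get_obs();print(o["wrist_torque"])
p=cam("wrist");s=cam("scene");cv2.imwrite("pics/p3w.png",p["color"])
f=lambda a,x,y,w,h:cv2.resize(a[y:y+h,x:x+w],(400,300),interpolation=cv2.INTER_CUBIC)
cv2.imwrite("pics/c4.png",np.hstack([f(p["color"],260,190,160,120),f(s["color"],480,200,80,60)]))
E
```

```text
clock: 7.73
tool_pos: [0.3757, 0.3016, 0.1003]
ee_rot: [0.565, 0.825, -0.001, -0.0]
wrist_force: [0.2, 0.2, -1.8]
finger_gap: 0.0198
grip_force: 30.0
clock: 8.4
tool_pos: [0.4154, 0.3243, 0.1008]
ee_rot: [0.565, 0.825, 0.001, 0.001]
wrist_force: [2.7, -1.2, -1.9]
finger_gap: 0.0194
grip_force: 30.0
[-0.3158 -0.5444  0.0003]
```

View pics/c4.png

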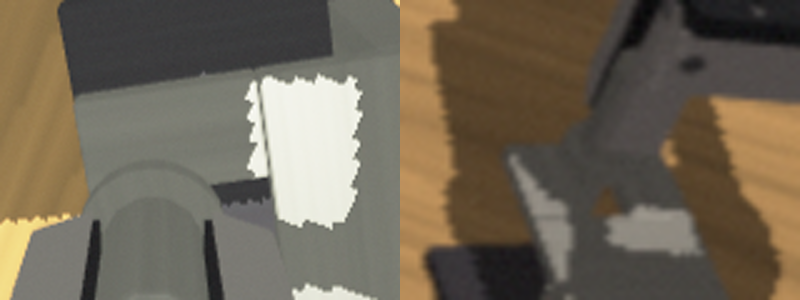

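The shank is in the notch mouth with a light touch (about 2.5 N) from the +n side. I'll ease 1 mm the other way and slide the rest in.

```bash
python3 -m handwheel '[[0.0006,-0.0011,0,0],[0.0006,-0.0011,0,0],[0.005,0.001,0,0],[0.01,0.004,0,0],[0.015,0.007,0,0],[0.02,0.01,0,0],[0.02,0.01,0,0],[0.02,0.01,0,0]]'
```

```text
clock: 9.17
tool_pos: [0.4308, 0.3324, 0.1006]
ee_rot: [0.565, 0.825, -0.0, -0.0]
wrist_force: [-0.1, -0.2, -1.2]
finger_gap: 0.0193
grip_force: 30.0
```

```bash
python3 -m handwheel '[[0,0,-0.002,0],[0,0,-0.004,0],[0,0,-0.0045,0],[0,0,-0.0045,0]]'
```

```text
clock: 9.5
tool_pos: [0.4304, 0.3321, 0.0969]
ee_rot: [0.565, 0.825, -0.0, -0.0]
wrist_force: [-0.5, 0.2, -1.4]
finger_gap: 0.0196
grip_force: 30.0
```

```bash
python3 -m handwheel '[[0,0,-0.001,0],[0,0,-0.001,0],[0,0,-0.001,0]]'; python3 -m handwheel '[[0,0,-0.0008,0],[0,0,-0.0008,0],[0,0,-0.0008,0]]'
```

```text
clock: 9.75
tool_pos: [0.4305, 0.3322, 0.0968]
ee_rot: [0.565, 0.825, -0.0, -0.0]
wrist_force: [-2.2, -1.7, 4.2]
finger_gap: 0.0193
grip_force: 30.0
clock: 10.0
tool_pos: [0.4305, 0.3322, 0.0968]
ee_rot: [0.565, 0.825, -0.0, -0.0]
wrist_force: [-4.3, -3.5, 9.6]
finger_gap: 0.0197
grip_force: 30.0
```

```bash
python3 -m handwheel '[[0,0,0.0008,0],[0,0,0.0008,0],[0,0,0.0008,0],[0,0,0.0008,0],[0,0,0.0008,0]]' 0.1; python3 -m handwheel '[[0,0,0.02,0],[0,0,0.05,0],[0,0,0.1,0],[0,0,0.15,0],[0,0,0.2,0],[0,0,0.25,0],[0,0,0.25,0],[0,0,0.25,0]]'
python3 - <<'E'
from h import *
np.set_printoptions(precision=4,suppress=True)
p=cam("wrist");s=cam("scene");t=cam("top")
for n,c in (("w",p),("s",s),("t",t)):
  print(n,[(round(r["score"],2),atz(c,r["location"],.08)) for r in manip.landmark_of(c,"pin")[:3]])
  for q in ("lever_end","lever_hinge"): print(q,[(round(r["score"],2),np.round(r["location"],1)) for r in manip.landmark_of(c,q)[:2]])
f=lambda a,x,y,w,h:cv2.resize(a[y:y+h,x:x+w],(400,300),interpolation=cv2.INTER_CUBIC)
cv2.imwrite("pics/c5.png",np.vstack([np.hstack([f(p["color"],200,120,240,180),f(s["color"],460,190,120,90)]),np.hstack([f(s["color"],240,140,160,120),f(t["color"],260,180,120,90)])]))
E
```

```text
clock: 10.42
tool_pos: [0.4305, 0.3322, 0.096]
ee_rot: [0.565, 0.825, -0.0, -0.0]
wrist_force: [-0.9, -0.7, 0.2]
finger_gap: 0.0495
grip_force: 0.0
clock: 11.08
tool_pos: [0.4318, 0.3329, 0.2993]
ee_rot: [0.565, 0.825, 0.003, 0.002]
wrist_force: [0.1, 0.0, -1.0]
finger_gap: 0.052
grip_force: 0.0
w [(0.88, array([0.4312, 0.3296, 0.08  ]))]
lever_end []
lever_hinge []
s [(0.69, array([0.4295, 0.3303, 0.08  ])), (0.64, array([0.4173, 0.0219, 0.08  ])), (0.64, array([0.4091, 0.0773, 0.08  ]))]
lever_end [(0.73, array([299.9, 153.6]))]
lever_hinge [(0.69, array([297.1, 241.7]))]
t [(0.67, array([0.4313, 0.3355, 0.08  ])), (0.47, array([0.3786, 0.0723, 0.08  ])), (0.42, array([0.3705, 0.0093, 0.08  ]))]
lever_end []
lever_hinge [(0.79, array([323.9, 216.6]))]
```

View pics/c5.png

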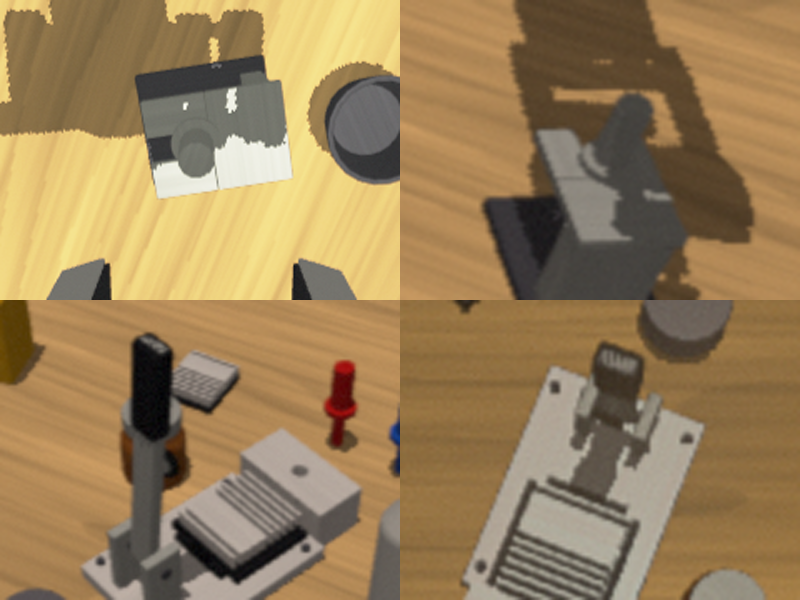

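The pin hangs by its collar in the notch, with the shank near the closed end (wrist crop (195,150)). The lever is still nearly upright. Next: lever angle and push path.

```bash
cat > lv.py <<'E'
from h import *
np.set_printoptions(precision=3,suppress=True)
t=cam("top");s=cam("scene")
e,er=tri(t,(325.4,197.4),s,(300.8,155.2)); print("end",e,er, atz(t,(325.4,197.4),.262),atz(s,(300.8,155.2),.262))
pin=np.array([.466,.009]); hin=np.array([.626,-.053]); yaw=np.arctan2(*(hin-pin)[::-1]); print(np.degrees(yaw),np.linalg.norm(hin-pin))
ex=np.array([np.cos(yaw),np.sin(yaw)]); hin=pin+.17*ex; print("hinge",hin,"end fx",(e[:2]-hin)@ex,"z",e[2]-.062)
o=manip.get_obs(); print(o["tool_pos"])
for th in (1.5,1.3,1.1,.9,.7,.5,.3,.15,0):
    r=.16; n=.009
    P=np.array([-r*np.cos(th)+n*np.sin(th)+.008, r*np.sin(th)+n*np.cos(th)+.062])
    xy=hin+P[0]*ex; print(th,np.r_[xy,P[1]])
print("pre",hin+.05*ex)
E
python3 lv.py
```

```text
end [ 0.607 -0.045  0.265] 0.002892126936819194 [ 0.607 -0.043  0.262] [ 0.605 -0.048  0.262]
-21.18134950026624 0.17159254063041315
hinge [ 0.625 -0.052] end fx -0.018876092634871323 z 0.20267220157871113
[0.431 0.332 0.296]
1.5 [ 0.63  -0.054  0.222]
1.3 [ 0.6   -0.043  0.219]
1.1 [ 0.572 -0.032  0.209]
0.9 [ 0.546 -0.022  0.193]
0.7 [ 0.523 -0.013  0.172]
0.5 [ 0.505 -0.006  0.147]
0.3 [ 0.492 -0.001  0.118]
0.15 [0.486 0.001 0.095]
0 [0.483 0.002 0.071]
pre [ 0.671 -0.07 ]
```

```bash
python3 -m handwheel '[[0.025,-0.04,0.01,0.1],[0.05,-0.08,0.01,0.2],[0.075,-0.12,0.01,0.3],[0.1,-0.16,0.01,0.4],[0.125,-0.2,0.01,0.5],[0.15,-0.24,0.01,0.6],[0.175,-0.28,0.01,0.7],[0.2,-0.32,0.01,0.8],[0.225,-0.36,0.01,0.9],[0.25,-0.4,0.01,1],[0.275,-0.44,0.01,1],[0.311,-0.506,0.01,1],[0.311,-0.506,0.01,1],[0.311,-0.506,0.01,1],[0.311,-0.506,0.01,1],[0.311,-0.506,0.01,1],[0.311,-0.506,0.01,1]]' -1
python3 -m handwheel '[[0,0,-0.04,0],[0,0,-0.08,0],[0,0,-0.1,0],[0,0,-0.1,0],[0,0,-0.1,0]]'
```

```text
clock: 13.2
tool_pos: [0.679, -0.0712, 0.3046]
ee_rot: [0.206, 0.979, 0.0, 0.0]
wrist_force: [-0.9, 0.3, -0.6]
finger_gap: 0.0005
grip_force: 0.0
clock: 13.62
tool_pos: [0.6788, -0.0713, 0.224]
ee_rot: [0.206, 0.979, 0.0, -0.001]
wrist_force: [0.3, -0.1, -0.4]
finger_gap: 0.0009
grip_force: 0.0
```

```bash
python3 -m handwheel '[[-0.03,0.011,-0.001,0],[-0.05,0.018,-0.002,0],[-0.061,0.022,-0.002,0],[-0.08,0.029,-0.004,0],[-0.099,0.036,-0.006,0],[-0.117,0.043,-0.012,0],[-0.134,0.049,-0.019,0],[-0.15,0.056,-0.028,0],[-0.166,0.062,-0.039,0],[-0.181,0.067,-0.051,0],[-0.195,0.073,-0.065,0],[-0.195,0.073,-0.065,0]]'
python3 -m handwheel '[[-0.012,0.005,-0.016,0],[-0.022,0.009,-0.031,0],[-0.031,0.012,-0.049,0],[-0.039,0.015,-0.067,0],[-0.039,0.015,-0.067,0]]'
```

```text
clock: 14.62
tool_pos: [0.5226, -0.0133, 0.1728]
ee_rot: [0.206, 0.979, 0.0, 0.0]
wrist_force: [-0.0, 0.3, -1.4]
finger_gap: 0.0007
grip_force: 0.0
clock: 15.03
tool_pos: [0.4915, -0.0018, 0.118]
ee_rot: [0.206, 0.979, 0.0, -0.001]
wrist_force: [-0.9, 0.2, -0.4]
finger_gap: 0.0005
grip_force: 0.0
```

```bash
python3 - <<'E'
from h import *
s=cam("scene");p=cam("wrist")
cv2.imwrite("pics/c6.png",np.hstack([cv2.resize(s["color"][120:300,230:450],(440,360)),cv2.resize(p["color"],(360,360))]))
E
```

```text
(no output)
```

View pics/c6.png

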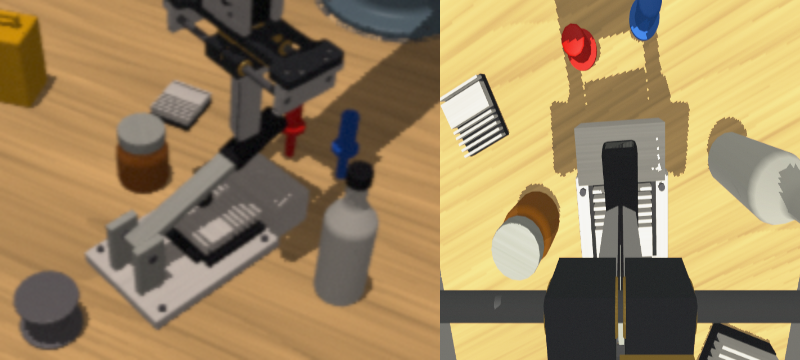

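The lever follows the fingertips (now at about 0.3 rad), with the bottle and jar clear. I'll push it the rest of the way down.

```bash
python3 -m handwheel '[[-0.004,0.002,-0.015,0],[-0.007,0.003,-0.029,0],[-0.009,0.004,-0.042,0],[-0.01,0.005,-0.054,0],[-0.01,0.005,-0.058,0],[-0.01,0.005,-0.058,0],[-0.01,0.005,-0.058,0]]'
python3 -m handwheel '[[0,0,-0.001,0],[0,0,-0.001,0],[0,0,-0.001,0]]'
```

```text
clock: 15.72
tool_pos: [0.4834, 0.0021, 0.0713]
ee_rot: [0.206, 0.978, 0.0, -0.001]
wrist_force: [-0.2, -0.2, 0.4]
finger_gap: 0.0005
grip_force: 0.0
clock: 15.97
tool_pos: [0.4835, 0.0021, 0.0712]
ee_rot: [0.206, 0.978, 0.0, -0.001]
wrist_force: [-2.9, -0.5, 3.3]
finger_gap: 0.0004
grip_force: 1.8
```

```bash
python3 -m handwheel '[[0,0,-0.001,0],[0,0,-0.001,0],[0,0,-0.001,0]]';python3 -m handwheel '[[0,0,-0.001,0],[0,0,-0.001,0],[0,0,-0.001,0]]'
```

```text
clock: 16.22
tool_pos: [0.4836, 0.002, 0.0711]
ee_rot: [0.206, 0.978, -0.0, -0.001]
wrist_force: [-5.4, 1.9, 8.7]
finger_gap: 0.0002
grip_force: 4.5
clock: 16.47
tool_pos: [0.4836, 0.002, 0.071]
ee_rot: [0.206, 0.978, -0.0, -0.001]
wrist_force: [-8.2, 1.0, 13.6]
finger_gap: 0.0006
grip_force: 7.2
```

The push meets the hard stop at z = 0.071, the expected shut height. I'll retreat and check.

```bash
python3 -m handwheel '[[0,0,0.01,0],[0,0,0.04,0],[0,0,0.09,0],[0,0,0.14,0],[0,0,0.19,0],[0,0,0.24,0],[0,0,0.28,0],[0,0,0.28,0],[0,0,0.28,0]]'
python3 - <<'E'
from h import *
np.set_printoptions(precision=3,suppress=True)
s=cam("scene");p=cam("wrist")
for c,n in((s,"s"),(p,"w")):
  for q,z in (("lever_end",.062),("pin",.08),("bottle",0),("jar",0)): print(n,q,[(round(r["score"],2),atz(c,r["location"],z)) for r in manip.landmark_of(c,q)[:2]])
cv2.imwrite("pics/c7.png",np.hstack([cv2.resize(s["color"][150:350,200:560],(440,300)),cv2.resize(p["color"],(360,300))]))
E
```

```text
clock: 17.22
tool_pos: [0.4853, 0.0016, 0.296]
ee_rot: [0.206, 0.978, -0.0, 0.003]
wrist_force: [0.3, 0.3, -0.5]
finger_gap: 0.0008
grip_force: 0.0
s lever_end [(0.56, array([0.435, 0.018, 0.062]))]
s pin [(0.64, array([0.417, 0.02 , 0.08 ])), (0.64, array([0.42, 0.08, 0.08]))]
s bottle [(0.73, array([0.531, 0.131, 0.   ]))]
s jar [(0.9, array([ 0.482, -0.13 ,  0.   ]))]
w lever_end [(0.66, array([ 0.476, -0.103,  0.062])), (0.57, array([0.437, 0.016, 0.062]))]
w pin [(0.93, array([0.384, 0.074, 0.08 ])), (0.72, array([0.378, 0.01 , 0.08 ]))]
w bottle [(0.95, array([0.533, 0.134, 0.   ]))]
w jar [(0.62, array([ 0.489, -0.122,  0.   ]))]
```

View pics/c7.png

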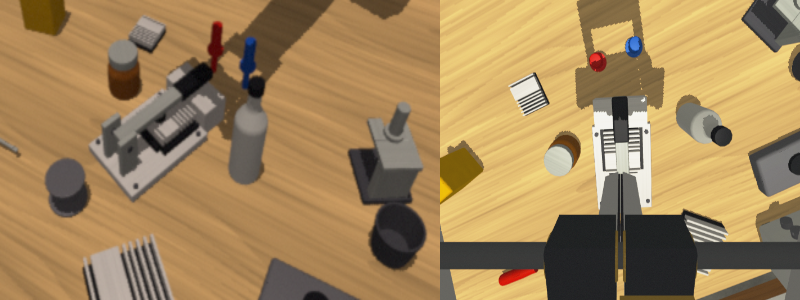

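The lever is shut, with its end at (0.436, 0.017) as geometry predicts. The pin is upright in the stand, the module is in its nest, and everything else is in place. Handing in.

```bash
python3 -c "
from station import manip
print(manip.close_job())"
```

```text
the job is handed in; nothing more can be done
None
```

The job is handed in: the steel pin hangs by its collar in the stand's notch and the clamp lever is fully shut above the module. The module is still in its nest, nothing else looked moved in the last pictures, and it took about 17 s of the 61 s allowed.

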